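# Sort full and empty lamp cartons

### The job

Some of these four closed lamp cartons still hold an arc lamp and some are empty; they look the same, so tell them apart by the weight on the arm when you lift them just clear of the bench. Stand each full carton upright in a well of the grey lamp stand, lowering it gently right down to the floor of the well, and lay each empty one on its side in the aluminium tray (stand it against the tray's low lip and tip it over the lip). Do not shift the bottle or the sensor head, and let go of everything at the end.

Things in the scene. Friction and masses are not known exactly. Their poses are not given: they have to be found in the camera images.
- carton_a_mid (a point): centre of a closed white lamp carton, 58 x 58 mm and 150 mm tall, that stands upright at the start (its centre is 75 mm above the bench); its z axis runs along the 150 mm height, x and y are square to its side faces. With a lamp inside it weighs 0.42 to 0.58 kg, empty about 0.09 kg; the cartons look alike and any of them may be a full one. How many are full is for you to find; there is a well for each full one and room in the tray for each empty one
- carton_b_mid (a point): centre of a closed white lamp carton, 58 x 58 mm and 150 mm tall, that stands upright at the start (its centre is 75 mm above the bench); its z axis runs along the 150 mm height, x and y are square to its side faces. With a lamp inside it weighs 0.42 to 0.58 kg, empty about 0.09 kg; the cartons look alike and any of them may be a full one. How many are full is for you to find; there is a well for each full one and room in the tray for each empty one
- carton_c_mid (a point): centre of a closed white lamp carton, 58 x 58 mm and 150 mm tall, that stands upright at the start (its centre is 75 mm above the bench); its z axis runs along the 150 mm height, x and y are square to its side faces. With a lamp inside it weighs 0.42 to 0.58 kg, empty about 0.09 kg; the cartons look alike and any of them may be a full one. How many are full is for you to find; there is a well for each full one and room in the tray for each empty one
- carton_d_mid (a point): centre of a closed white lamp carton, 58 x 58 mm and 150 mm tall, that stands upright at the start (its centre is 75 mm above the bench); its z axis runs along the 150 mm height, x and y are square to its side faces. With a lamp inside it weighs 0.42 to 0.58 kg, empty about 0.09 kg; the cartons look alike and any of them may be a full one. How many are full is for you to find; there is a well for each full one and room in the tray for each empty one
- carton_a: the same carton as carton_a_mid; its origin is the middle of its underside, axes as carton_a_mid
- carton_b: the same carton as carton_b_mid; its origin is the middle of its underside, axes as carton_b_mid
- carton_c: the same carton as carton_c_mid; its origin is the middle of its underside, axes as carton_c_mid
- carton_d: the same carton as carton_d_mid; its origin is the middle of its underside, axes as carton_d_mid
- lamp_stand: fixed grey sheet-steel stand, 148 x 72 mm, with two square wells side by side along its x axis; walls 3 mm thick, 55 mm tall with lips that flare outward up to 63 mm. Origin: middle of the underside, on the bench. The side face of the tall lamp power supply (440 mm) lies 115 to 155 mm from its middle, on its -y side
- well_1 (a point): centre of the floor of the well on the stand's -x side, 6 mm above the bench, axes as the stand; the well is 66 x 66 mm, its neighbour's centre 76 mm away behind a 10 mm divider; a seated carton's centre is 81 mm above the bench
- well_2 (a point): centre of the floor of the well on the stand's +x side, 6 mm above the bench, axes as the stand; the well is 66 x 66 mm, its neighbour's centre 76 mm away behind a 10 mm divider; a seated carton's centre is 81 mm above the bench
- empties_tray: fixed sheet-aluminium tray, inside 156 mm along its x by 166 mm along its y, floor 3 mm thick, walls 30 mm high on three sides; the side towards its -y is only a lip 8 mm high. It takes two cartons lying side by side with their length along y. Origin: middle of the underside, on the bench
- tray_lip (a point): middle of the tray's low lip, on the top edge of its outer face, 8 mm above the bench; x along the lip, y into the tray. The bench before it is free for about 60 mm; a carton stood there with a face close to the lip lies down into the tray when its top is pushed or carried in +y. Unlisted things round the work are fixed and at most 65 mm tall, but for the power supply
- solvent_bottle: dispenser bottle 46 mm round and 130 mm tall, standing loose among the cartons; origin in the middle of its underside. Not to be moved
- sensor_head: plated round sensor head, 83 mm across and 84 mm tall, standing loose among the cartons; origin in the middle of its underside. Not to be moved

How it is judged:
At the end, for the whole second after the job is handed in: Each full carton stands upright (0.1 rad) in a well of the stand, on the well's floor; each empty one lies on its side (0.17 rad) in the tray, resting on it, its centre within 60 mm of the tray's middle across and within 50 mm before or 30 mm behind it lengthways; all at rest (((x of carton_a_mid in the frame of lamp_stand between -0.05 and 0.05 m and y of carton_a_mid in the frame of lamp_stand between -0.012 and 0.012 m and z of carton_a_mid in the frame of lamp_stand between 0.07 and 0.087 m and angle between carton_a's own z axis and vertical below 0.1 rad and contact force between carton_a and lamp_stand above 2.5 N) or (x of carton_a_mid in the frame of empties_tray between -0.06 and 0.06 m and y of carton_a_mid in the frame of empties_tray between -0.05 and 0.03 m and z of carton_a_mid in the frame of empties_tray between 0.02 and 0.045 m and angle between carton_a's own z axis and vertical between 1.4 and 1.74 rad and contact force between carton_a and empties_tray between 0.2 and 2.5 N)) and ((x of carton_b_mid in the frame of lamp_stand between -0.05 and 0.05 m and y of carton_b_mid in the frame of lamp_stand between -0.012 and 0.012 m and z of carton_b_mid in the frame of lamp_stand between 0.07 and 0.087 m and angle between carton_b's own z axis and vertical below 0.1 rad and contact force between carton_b and lamp_stand above 2.5 N) or (x of carton_b_mid in the frame of empties_tray between -0.06 and 0.06 m and y of carton_b_mid in the frame of empties_tray between -0.05 and 0.03 m and z of carton_b_mid in the frame of empties_tray between 0.02 and 0.045 m and angle between carton_b's own z axis and vertical between 1.4 and 1.74 rad and contact force between carton_b and empties_tray between 0.2 and 2.5 N)) and ((x of carton_c_mid in the frame of lamp_stand between -0.05 and 0.05 m and y of carton_c_mid in the frame of lamp_stand between -0.012 and 0.012 m and z of carton_c_mid in the frame of lamp_stand between 0.07 and 0.087 m and angle between carton_c's own z axis and vertical below 0.1 rad and contact force between carton_c and lamp_stand above 2.5 N) or (x of carton_c_mid in the frame of empties_tray between -0.06 and 0.06 m and y of carton_c_mid in the frame of empties_tray between -0.05 and 0.03 m and z of carton_c_mid in the frame of empties_tray between 0.02 and 0.045 m and angle between carton_c's own z axis and vertical between 1.4 and 1.74 rad and contact force between carton_c and empties_tray between 0.2 and 2.5 N)) and ((x of carton_d_mid in the frame of lamp_stand between -0.05 and 0.05 m and y of carton_d_mid in the frame of lamp_stand between -0.012 and 0.012 m and z of carton_d_mid in the frame of lamp_stand between 0.07 and 0.087 m and angle between carton_d's own z axis and vertical below 0.1 rad and contact force between carton_d and lamp_stand above 2.5 N) or (x of carton_d_mid in the frame of empties_tray between -0.06 and 0.06 m and y of carton_d_mid in the frame of empties_tray between -0.05 and 0.03 m and z of carton_d_mid in the frame of empties_tray between 0.02 and 0.045 m and angle between carton_d's own z axis and vertical between 1.4 and 1.74 rad and contact force between carton_d and empties_tray between 0.2 and 2.5 N)) and linear speed of each of carton_a, carton_b, carton_c, carton_d below 0.02 m/s); the robot touches nothing.
It fails at once if the bottle is shifted by more than 20 mm or tipped (distance of solvent_bottle from where it was at the start of the episode above 0.02 m or angle between solvent_bottle's own z axis and vertical above 0.3 rad).
It fails at once if the sensor head is shifted by more than 20 mm or tipped (distance of sensor_head from where it was at the start of the episode above 0.02 m or angle between sensor_head's own z axis and vertical above 0.3 rad).
It fails at once if a carton is dropped into the stand (it falls in a well faster than 0.5 m/s) ((x of carton_a_mid in the frame of lamp_stand between -0.07 and 0.07 m and y of carton_a_mid in the frame of lamp_stand between -0.03 and 0.03 m and z of carton_a_mid in the frame of lamp_stand below 0.13 m and linear speed of carton_a above 0.5 m/s) or (x of carton_b_mid in the frame of lamp_stand between -0.07 and 0.07 m and y of carton_b_mid in the frame of lamp_stand between -0.03 and 0.03 m and z of carton_b_mid in the frame of lamp_stand below 0.13 m and linear speed of carton_b above 0.5 m/s) or (x of carton_c_mid in the frame of lamp_stand between -0.07 and 0.07 m and y of carton_c_mid in the frame of lamp_stand between -0.03 and 0.03 m and z of carton_c_mid in the frame of lamp_stand below 0.13 m and linear speed of carton_c above 0.5 m/s) or (x of carton_d_mid in the frame of lamp_stand between -0.07 and 0.07 m and y of carton_d_mid in the frame of lamp_stand between -0.03 and 0.03 m and z of carton_d_mid in the frame of lamp_stand below 0.13 m and linear speed of carton_d above 0.5 m/s)).
It also fails if it takes over 72 s, if anything falls off the work surface, if the arm or the gripper's body presses on something with over 40 N, if the wrist force passes 120 N, or if a joint passes its speed limit or range.

### The arm

A 6-joint arm with a two-finger parallel gripper is mounted at the origin on a cart in front of the work surface, level with it; the furniture and walls round the work are solid. World frame = base frame: x ahead of the robot, y to its left, z up, the work surface at z = 0. Lengths are in m, angles in rad, forces in N, time in s.
With the tool pointing down it reaches from about 0.25 to 0.725 m from the base axis. Payload 4 kg.
Tool frame: the origin (TCP) lies between the finger pads; the fingertips stand 8 mm ahead of it and the grasp point (between the pads) lies 11 mm behind it (bot.tip_reach is the distance from the TCP to the fingertips, in m); z points along the fingers, y is the line along which they close (so a half turn about z gives the same grasp; the last joint's range is limited). The gripper opens to 85 mm and grips with 20 to 120 N. Pads are 22 mm wide; open, the fingers measure 114 mm over their backs; the gripper's body (76 mm by 85 mm) begins 54 mm behind the grasp point. The pads swing forward as they close: fully open they stand 13 mm farther back than shut.
Start: joints at [1.229, 0.241, 0.005, 1.335, 0, 1.571], TCP at [0.168, 0.471, 0.239] pointing down, gripper open.
Joint ranges: [-2.72, 2.72], [-1.05, 1.87], [-1.09, 1.28], [-1.99, 2.15], [-1.42, 1.44], [-3.14, 3.14]. Speed limits (rad/s): [2.79, 2.79, 3.14, 3.14, 3.14, 3.14].

### API

Orientations are given as a unit quaternion [x, y, z, w].
In Python, from workcell import bot gives the robot as it stands.
- The arm moves only by the tool move_arm, never from a script. Its argument "deltas" is a list of rows, each a list of 7 numbers: the opening, from 0 (shut) to 1 (fully open), then the shift along the tool's x, y, z in mm, then the turn, a rotation vector about the tool's x, y, z in degrees. In form: [[gripper, tx, ty, tz, ax, ay, az], ...]. A call has 1 to 10 rows; each row shifts and turns the commanded pose from where the row before left it, along the tool's axes as they then stand; what a row does not reach is not made up. A row lasts 1/12 s, in which the tool goes at most 41.7 mm and 7.16 degrees, less where a joint would pass 70% of its speed; a pose out of reach is approached as far as the arm can. A call is refused whole if a number of a shift passes 41.7 or a number of a turn 7.16, either way. A call with a gripper value outside its range is refused whole. The fingers move at their own pace and stop on an object; the grip force is fixed at half the most. Time passes only in rows, so rows that do not move let the fingers close. It gives the time, the measured TCP pose, the force, the opening and the grip force at its end, in the units of the state.
- bot.get_obs(): the state, without advancing time (a new reading comes with each control period).
- bot.camera(name): name is "scene" or "top" or "wrist"; returns the picture (480x640x3 uint8, blue, green, red); there is no depth.
- bot.calibration(name): a dict with "K" (3x3 intrinsics, pixels), "position" and "orientation" of the camera in the world. Camera axes: x right, y down, z forward; pixel columns grow to the right and rows downward; lengths in m; the calibration is good to about 2 mm. The wrist camera is an equidistant fisheye: a pixel r from the principal point sees the ray r / f radians off the axis. A picture is of the moment at which its call begins: read the wrist's pose just before it. calibration takes no time and is no camera call; for the wrist camera it gives the pose at the moment of the call.
- bot.job_done(): hands the job in; it is judged then, once.
Trained networks look in the newest picture that a camera, given by its name, has taken for a name from the list of things; names that differ only in an ending like _2 or _b are one class to them, and where a whole thing is asked for, a point or a joint stands for the part that bears it (a point fixed in the world has none). Each returns a list of dicts, best first, with "conf" (0 to 1); they miss things now and then, are a little off and sometimes report something else, mostly with a low value. They report only what shows in the picture. A call takes as long as a camera call.
- bot.outline_of(query, camera): "pixels" (480x640 bool, what is visible of it) and "rect" ([left, top, width, height] in pixels, round what is visible of it).
The state is a dict: "clock": time; "joint_pos": joint angles; "joint_vel": joint speeds; "tau": joint torques, N m; "eef_pos": TCP position; "tool_rot": TCP orientation; "ft_force": force on the tool from outside, world axes, zero at the start; "ft_torque": the same for the moment, N m; "grip_width": finger opening in m; "grasp_force": force on a finger pad.
Only numpy, scipy, OpenCV 4.12 (cv2) and the standard library are available. Lean on these libraries where they do the work, as an engineer would, in place of code of your own. Each camera call takes 0.05 s, during which the arm holds its last target. There are 200 camera calls.

## Working session

There is one attempt and no reset: what is moved stays moved. The work goes in short steps, Python scripts to look and compute and a tool call to move; the robot and the scene stay as the last step left them, time stands still between calls to the robot, and variables do not carry over. Pictures are saved under pics/ and viewed, at most 10 in all, crops included, and the job is handed in when it is done.

Besides the shell and the picture viewer there is one more tool, called after "Emit:" as name(argument=value, ...) on one line, values as JSON. move_arm: Moves the arm, as the interface text tells. Its arguments: {"type":"object","properties":{"deltas":{"type":"array","items":{"type":"array","items":{"type":"number"}}}},"required":["deltas"]}

```bash
mkdir -p pics; ls; python3 - <<'E'
from workcell import bot
import cv2,numpy as np
o=bot.get_obs()
print({k:np.round(v,3).tolist() for k,v in o.items()})
for n in("top","scene"):
    im=bot.camera(n);cv2.imwrite(f"pics/{n}0.png",im)
    c=bot.calibration(n);print(n,{k:np.round(v,4).tolist() for k,v in c.items()})
    for q in("carton_a","lamp_stand","empties_tray","solvent_bottle","sensor_head"):
        for d in bot.outline_of(q,n): print(n,q,round(d["conf"],2),d["rect"])
print(bot.get_obs()["clock"])
E
```

```text
pics
{'clock': 0.0, 'joint_pos': [1.229, 0.241, 0.004, 1.335, -0.0, 1.571], 'joint_vel': [-0.001, -0.0, -0.001, 0.0, 0.001, -0.0], 'tau': [-0.001, -37.232, 25.241, 0.017, -0.0, 0.0], 'eef_pos': [0.167, 0.47, 0.238], 'tool_rot': [0.17, 0.985, -0.001, -0.0], 'ft_force': [-0.244, 0.044, 0.48], 'ft_torque': [0.008, -0.001, 0.026], 'grasp_force': 0.0, 'grip_width': 0.085}
top {'K': [[532.8132, 0.0, 322.1636], [0.0, 532.8132, 244.0574], [0.0, 0.0, 1.0]], 'position': [0.258, -0.1242, 1.0055], 'orientation': [0.8171, -0.5523, 0.0948, -0.135]}
top carton_a 0.85 [276.6, 207.3, 46.7, 66.0]
top carton_a 0.76 [308.6, 144.2, 38.5, 66.3]
top carton_a 0.72 [325.6, 287.1, 50.1, 59.2]
top carton_a 0.61 [366.6, 174.8, 44.4, 57.4]
top carton_a 0.46 [403.2, 281.3, 77.0, 100.9]
top lamp_stand 0.96 [404.7, 278.0, 73.4, 104.7]
top lamp_stand 0.41 [326.4, 285.3, 52.1, 61.9]
top empties_tray 0.93 [126.9, 196.1, 116.3, 103.3]
top solvent_bottle 0.89 [344.3, 251.7, 30.1, 34.9]
top solvent_bottle 0.55 [312.3, 145.7, 37.1, 63.1]
top sensor_head 0.89 [255.5, 289.4, 46.4, 45.3]
top sensor_head 0.36 [403.6, 280.5, 76.9, 104.4]
scene {'K': [[447.5027, 0.0, 314.8211], [0.0, 447.5027, 239.4737], [0.0, 0.0, 1.0]], 'position': [0.0809, -0.4131, 0.8485], 'orientation': [0.8546, -0.3958, 0.1328, -0.3089]}
scene carton_a 0.97 [369.2, 193.2, 30.6, 69.4]
scene carton_a 0.88 [284.5, 201.5, 38.2, 68.4]
scene carton_a 0.73 [300.2, 261.3, 41.3, 72.2]
scene lamp_stand 0.87 [363.3, 291.0, 78.0, 95.7]
scene empties_tray 0.91 [173.6, 191.9, 93.9, 76.2]
scene empties_tray 0.44 [363.1, 295.4, 77.9, 94.6]
scene solvent_bottle 0.92 [337.9, 246.4, 21.6, 44.8]
scene sensor_head 0.57 [252.4, 266.3, 40.0, 37.7]
scene sensor_head 0.24 [329.4, 168.4, 31.7, 60.7]
0.6
```

```bash
python3 - <<'E'
import cv2
im=cv2.imread("pics/top0.png")[120:420,110:510];cv2.imwrite("pics/topc.png",cv2.resize(im,(800,600),interpolation=cv2.INTER_CUBIC))
im=cv2.imread("pics/scene0.png")[140:410,140:500];cv2.imwrite("pics/scenec.png",cv2.resize(im,(800,600),interpolation=cv2.INTER_CUBIC))
E
```

```text
(no output)
```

View pics/topc.png

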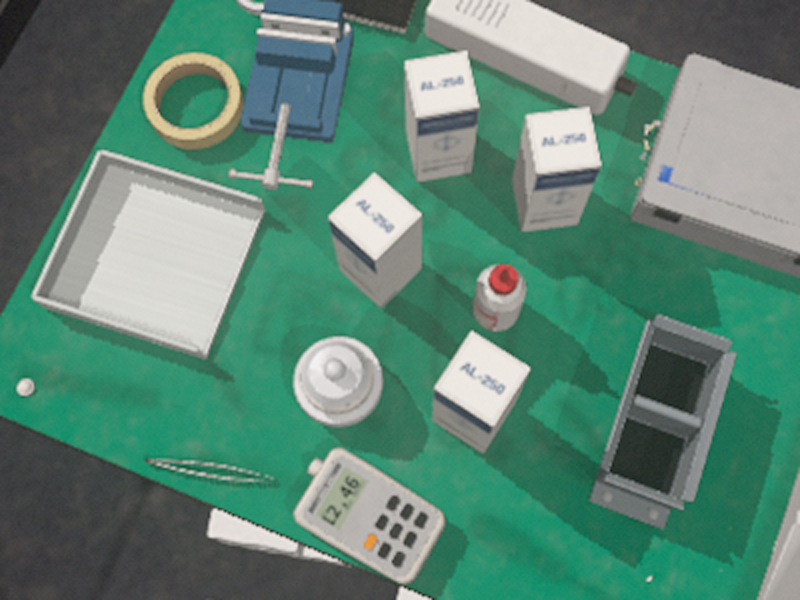

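View pics/scenec.png

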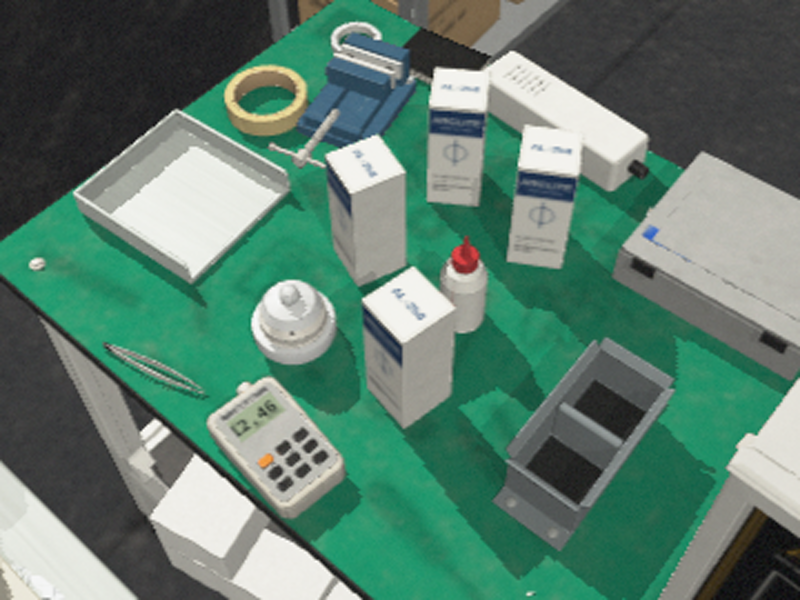

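Top crop (2x, offset 110,120): the carton tops are near (440,85), (562,140), (376,218) and (482,377). The bottle is at (500,295), the sensor head at (338,380), the stand at about (665,420), and the tray at the left with its lip facing right. Next I'll fit poses.

```bash
cat > h.py <<'E'
import numpy as np,cv2,json
from scipy.spatial.transform import Rotation as R
from scipy.optimize import minimize
def proj(c,P):
    r=R.from_quat(c["orientation"]).as_matrix();q=(np.atleast_2d(P)-c["position"])@r
    K=np.array(c["K"]);return q[:,:2]/q[:,2:]*K[0,0]+K[:2,2]
def unproj(c,uv,z):
    K=np.array(c["K"]);uv=np.atleast_2d(uv)
    d=np.c_[(uv-K[:2,2])/K[0,0],np.ones(len(uv))]@R.from_quat(c["orientation"]).as_matrix().T
    p=np.array(c["position"]);return p+d*((np.reshape(z,(-1,1))-p[2])/d[:,2:])
def box(x,y,a,lx=.058,ly=.058,z0=0,z1=.15):
    s=np.array([[i,j,k] for i in(-1,1) for j in(-1,1) for k in(0,1)],float)
    P=s*[lx/2,ly/2,1];P[:,2]=z0+s[:,2]*(z1-z0)
    P[:,:2]=P[:,:2]@np.array([[np.cos(a),np.sin(a)],[-np.sin(a),np.cos(a)]]);return P+[x,y,0]
def iou(c,P,m):
    h=cv2.convexHull((proj(c,P)*16).round().astype(np.int32));im=np.zeros(m.shape,np.uint8)
    im4=np.zeros((m.shape[0]*4,m.shape[1]*4),np.uint8)
    cv2.fillConvexPoly(im4,(h//4).astype(np.int32),1);m4=cv2.resize(m.astype(np.uint8),None,fx=4,fy=4,interpolation=cv2.INTER_NEAREST)
    return (im4&m4).sum()/(im4|m4).sum()
E
python3 - <<'E'
from h import *
from workcell import bot
T=bot.calibration("top");S=bot.calibration("scene")
mk={}
for n in("top","scene"):
    bot.camera(n)
    mk[n]=[d["pixels"] for d in bot.outline_of("carton_a",n) if d["conf"]>.3]
cr=lambda L:np.array(L)/2+[110,120]
tops=dict(P1=[(405,62),(465,53),(478,108),(410,118)],P2=[(527,115),(590,108),(600,168),(530,177)],P3=[(375,176),(421,213),(383,262),(331,222)],P4=[(475,333),(528,370),(490,425),(435,388)])
for k,v in tops.items():
    W=unproj(T,cr(v),.15)[:,:2];c=W.mean(0);e=[np.linalg.norm(W[i]-W[i-1]) for i in range(4)]
    d=W[1]-W[0]+W[2]-W[3];a=np.arctan2(d[1],d[0])
    def best(n,cal,p): return max([iou(cal,box(*p),m) for m in mk[n]]+[0])
    u0=(best("top",T,(*c,a)),best("scene",S,(*c,a)))
    def f(p):return -best("top",T,p)-(best("scene",S,p) if u0[1]>.5 else 0)
    r=minimize(f,[*c,a],method="Nelder-Mead",options=dict(initial_simplex=np.array([*c,a])+np.vstack([np.zeros(3),np.diag([.004,.004,.06])]),maxiter=80))
    print(k,c.round(4),np.degrees(a).round(1),np.round(e,3),np.round(u0,2),"fit",r.x[:2].round(4),np.degrees(r.x[2]).round(1),r.fun.round(3),"r",np.hypot(*r.x[:2]).round(3))
tr=unproj(T,cr([(100,152),(264,204),(208,355),(35,297)]),[.03,.02,.02,.03]);print("tray rim",tr.round(3).tolist())
st=unproj(T,cr([(657,317),(735,352),(688,505),(597,490)]),.063);print("stand",st.round(3).tolist())
fl=unproj(T,cr([(655,342),(708,360),(683,412),(636,398),(623,425),(677,442),(658,493),(608,480)]),[.006]*8);print("floors",fl.round(3).tolist())
for q,z in(("solvent_bottle",.13),("sensor_head",.084)):
    for n,c in(("top",T),("scene",S)):
        d=bot.outline_of(q,n)[0];m=d["pixels"];ys,xs=np.nonzero(m);print(q,n,unproj(c,[[xs.mean(),ys.mean()]],z/2).round(3))
E
```

```text
P1 [0.6816 0.0255] -58.6 [0.056 0.055 0.056 0.061] [0.91 0.92] fit [0.6831 0.0245] -58.2 -1.877 r 0.684
P2 [ 0.6702 -0.0947] -60.6 [0.06  0.057 0.058 0.062] [0.93 0.93] fit [ 0.6716 -0.0957] -63.1 -1.9 r 0.678
P3 [0.5434 0.028 ] -107.8 [0.057 0.053 0.055 0.058] [0.92 0.9 ] fit [0.5444 0.0313] -113.2 -1.902 r 0.545
P4 [ 0.4462 -0.1048] -103.3 [0.057 0.053 0.055 0.053] [0.94 0.95] fit [ 0.4469 -0.1053] -102.1 -1.9 r 0.459
tray rim [[0.545, 0.333, 0.03], [0.558, 0.161, 0.02], [0.399, 0.146, 0.02], [0.388, 0.32, 0.03]]
stand [[0.579, -0.231, 0.063], [0.574, -0.307, 0.063], [0.428, -0.308, 0.063], [0.411, -0.23, 0.063]]
floors [[0.574, -0.244, 0.006], [0.576, -0.296, 0.006], [0.519, -0.289, 0.006], [0.515, -0.244, 0.006], [0.486, -0.24, 0.006], [0.49, -0.292, 0.006], [0.438, -0.29, 0.006], [0.432, -0.243, 0.006]]
solvent_bottle top [[ 0.542 -0.09   0.065]]
solvent_bottle scene [[ 0.543 -0.094  0.065]]
sensor_head top [[0.418 0.019 0.042]]
sensor_head scene [[0.416 0.017 0.042]]
```

```bash
cat >> h.py <<'E'
def pose():
    from workcell import bot
    o=bot.get_obs();M=R.from_quat(o["tool_rot"]).as_matrix()
    return *o["eef_pos"],np.degrees(np.arctan2(M[1,1],M[0,1]))
def plan(ts,start=None,vmax=35,wmax=6.5):
    """ts: list of (grip,x,y,z,psi[,v]) with tool down; prints rows"""
    x,y,z,a=start or pose();p=np.array([x,y,z]);k=0
    for t in ts:
        if len(t)==2: print(t[1],"x",[t[0],0,0,0,0,0,0]);k+=t[1];continue
        g,q,b=t[0],np.array(t[1:4]),t[4];v=t[5] if len(t)>5 else vmax
        n=max(1,int(np.ceil(max(np.linalg.norm(q-p)*1000/v,abs(b-a)/wmax))))
        d=(q-p)*1000/n;da=(b-a)/n;rows=[]
        for i in range(n):
            s=np.radians(a+da*i);X=-np.sin(s)*d[0]+np.cos(s)*d[1];Y=np.cos(s)*d[0]+np.sin(s)*d[1]
            rows.append([g]+[round(float(u),1)+0. for u in(X,Y,-d[2])]+[0,0,round(float(-da),2)+0.])
        p,a=q,b;k+=n;print("->",t);print(rows)
    print("rows",k)
E
python3 - <<'E'
from h import *
from workcell import bot
cal={n:bot.calibration(n) for n in("top","scene")};mk={}
for n in cal: bot.camera(n);mk[n]=bot.outline_of("empties_tray",n)[0]["pixels"]
def f(p,pr=0):
    P=box(p[0],p[1],p[2],.160,.170,0,.03);u=[iou(cal[n],P,mk[n]) for n in cal]
    if pr:print(u)
    return -sum(u)
p0=np.array([.473,.24,.07]);r=minimize(f,p0,method="Nelder-Mead",options=dict(initial_simplex=p0+np.vstack([np.zeros(3),np.diag([.005,.005,.05])]),maxiter=80))
f(r.x,1);print("tray",r.x.round(4),np.degrees(r.x[2]))
print(pose());bot.get_obs()
plan([(1,.40,.1,.26,70),(1,.43,-.2,.26,70),(1,1)])
E
```

```text
[np.float64(0.9636094962813809), np.float64(0.9713826319127907)]
tray [0.4726 0.244  0.0739] 4.23472343763756
(np.float64(0.16758309037011415), np.float64(0.47108687331212096), np.float64(0.2393103282207184), np.float64(70.41825812231694))
-> (1, 0.4, 0.1, 0.26, 70)
[[1, -26.4, -20.9, -1.6, 0, 0, 0.03], [1, -26.4, -20.9, -1.6, 0, 0, 0.03], [1, -26.4, -20.9, -1.6, 0, 0, 0.03], [1, -26.4, -20.9, -1.6, 0, 0, 0.03], [1, -26.5, -20.8, -1.6, 0, 0, 0.03], [1, -26.5, -20.8, -1.6, 0, 0, 0.03], [1, -26.5, -20.8, -1.6, 0, 0, 0.03], [1, -26.5, -20.8, -1.6, 0, 0, 0.03], [1, -26.5, -20.8, -1.6, 0, 0, 0.03], [1, -26.5, -20.8, -1.6, 0, 0, 0.03], [1, -26.5, -20.8, -1.6, 0, 0, 0.03], [1, -26.5, -20.7, -1.6, 0, 0, 0.03], [1, -26.6, -20.7, -1.6, 0, 0, 0.03]]
-> (1, 0.43, -0.2, 0.26, 70)
[[1, -14.5, -30.2, 0.0, 0, 0, 0.0], [1, -14.5, -30.2, 0.0, 0, 0, 0.0], [1, -14.5, -30.2, 0.0, 0, 0, 0.0], [1, -14.5, -30.2, 0.0, 0, 0, 0.0], [1, -14.5, -30.2, 0.0, 0, 0, 0.0], [1, -14.5, -30.2, 0.0, 0, 0, 0.0], [1, -14.5, -30.2, 0.0, 0, 0, 0.0], [1, -14.5, -30.2, 0.0, 0, 0, 0.0], [1, -14.5, -30.2, 0.0, 0, 0, 0.0]]
1 x [1, 0, 0, 0, 0, 0, 0]
rows 23
```

Emit:
move_arm(deltas=[[1, -26.5, -20.8, -1.6, 0, 0, 0], [1, -26.5, -20.8, -1.6, 0, 0, 0], [1, -26.5, -20.8, -1.6, 0, 0, 0], [1, -26.5, -20.8, -1.6, 0, 0, 0], [1, -26.5, -20.8, -1.6, 0, 0, 0], [1, -26.5, -20.8, -1.6, 0, 0, 0], [1, -26.5, -20.8, -1.6, 0, 0, 0], [1, -26.5, -20.8, -1.6, 0, 0, 0], [1, -26.5, -20.8, -1.6, 0, 0, 0], [1, -26.5, -20.8, -1.6, 0, 0, 0]])

```text
clock: 2.03
eef_pos: [0.3481, 0.1848, 0.2557]
tool_rot: [0.17, 0.985, 0.0, 0.0]
ft_force: [0.7, 0.8, -0.1]
grip_width: 0.0852
grasp_force: 0.0
```

Emit:
move_arm(deltas=[[1, -26.5, -20.8, -1.6, 0, 0, 0], [1, -26.5, -20.8, -1.6, 0, 0, 0], [1, -26.5, -20.8, -1.6, 0, 0, 0], [1, -14.5, -30.2, 0, 0, 0, 0], [1, -14.5, -30.2, 0, 0, 0, 0], [1, -14.5, -30.2, 0, 0, 0, 0], [1, -14.5, -30.2, 0, 0, 0, 0], [1, -14.5, -30.2, 0, 0, 0, 0], [1, -14.5, -30.2, 0, 0, 0, 0], [1, -14.5, -30.2, 0, 0, 0, 0]])

```text
clock: 2.87
eef_pos: [0.4262, -0.1341, 0.2603]
tool_rot: [0.17, 0.985, 0.0, 0.0]
ft_force: [2.1, 0.1, 1.2]
grip_width: 0.0855
grasp_force: 0.0
```

Emit:
move_arm(deltas=[[1, -14.5, -30.2, 0, 0, 0, 0], [1, -14.5, -30.2, 0, 0, 0, 0], [1, 0, 0, 0, 0, 0, 0], [1, 0, 0, 0, 0, 0, 0]])

```text
clock: 3.2
eef_pos: [0.4331, -0.2004, 0.2597]
tool_rot: [0.172, 0.985, 0.0, -0.0]
ft_force: [0.2, 1.1, -0.0]
grip_width: 0.0853
grasp_force: 0.0
```

```bash
python3 - <<'E'
from h import *
from workcell import bot
print(np.round(pose(),4),bot.get_obs()["clock"])
c=bot.calibration("wrist");print(c)
im=bot.camera("wrist");cv2.imwrite("pics/w1.png",im)
for d in bot.outline_of("lamp_stand","wrist"):print(d["conf"],d["rect"])
print(bot.get_obs()["clock"])
E
```

```text
[ 0.4331 -0.2004  0.2597 70.2145] 3.2
{'K': array([[371.64829954,   0.        , 322.20857971],
       [  0.        , 371.64829954, 242.42995562],
       [  0.        ,   0.        ,   1.        ]]), 'position': array([ 0.35639812, -0.17249398,  0.39446079]), 'orientation': array([0.80750944, 0.56734413, 0.09351803, 0.13154289])}
0.63 [217.5, 191.4, 129.3, 177.7]
3.3
```

View pics/w1.png

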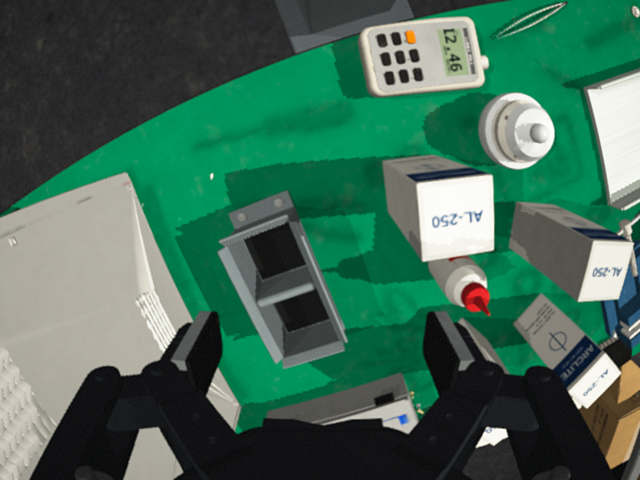

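Wrist view: the stand occupies about (220-347, 190-367), with the divider around (287,295), and the tall power supply at lower left. I'll enlarge the stand.

```bash
python3 - <<'E'
import cv2
im=cv2.imread("pics/w1.png")[180:380,205:360];cv2.imwrite("pics/w1c.png",cv2.resize(im,(465,600),interpolation=cv2.INTER_CUBIC))
E
```

```text
(no output)
```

View pics/w1c.png

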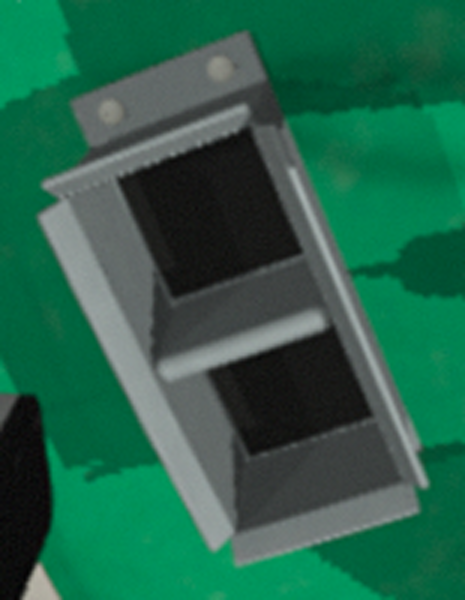

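```bash
cat >> h.py <<'E'
def unfish(c,uv,z):
    K=np.array(c["K"]);d=(np.atleast_2d(uv)-K[:2,2])/K[0,0];r=np.linalg.norm(d,axis=1,keepdims=True)
    d=np.c_[d/r*np.sin(r),np.cos(r)]@R.from_quat(c["orientation"]).as_matrix().T
    p=np.array(c["position"]);return p+d*((np.reshape(z,(-1,1))-p[2])/d[:,2:])
E
python3 - <<'E'
from h import *
from workcell import bot
c=bot.calibration("wrist")
L=np.array([(130,205),(172,300),(215,383),(250,457),(302,250),(372,415)])/3+[205,180]
f=unfish(c,L,.006);print("floor",f[:,:2].round(4).tolist())
d=unfish(c,np.array([(165,372),(325,315)])/3+[205,180],.055);print("div",d[:,:2].round(4).tolist())
E
```

```text
floor [[0.4582, -0.2945], [0.4994, -0.2945], [0.5385, -0.2926], [0.5754, -0.2924], [0.4966, -0.2398], [0.5729, -0.2386]]
div [[0.5059, -0.2922], [0.5035, -0.2321]]
```

```bash
python3 - <<'E'
from h import *
plan([(1,.4469,-.1053,.18,78),(1,.4469,-.1053,.115,78,22),(1,1),(0,4),(0,.4469,-.1053,.14,78,10),(0,3)])
E
```

```text
-> (1, 0.4469, -0.1053, 0.18, 78)
[[1, 4.6, 23.1, 20.0, 0, 0, -1.9], [1, 3.8, 23.2, 20.0, 0, 0, -1.9], [1, 3.0, 23.4, 20.0, 0, 0, -1.9], [1, 2.2, 23.4, 20.0, 0, 0, -1.9]]
-> (1, 0.4469, -0.1053, 0.115, 78, 22)
[[1, 0.0, 0.0, 21.7, 0, 0, 0.0], [1, 0.0, 0.0, 21.7, 0, 0, 0.0], [1, 0.0, 0.0, 21.7, 0, 0, 0.0]]
1 x [1, 0, 0, 0, 0, 0, 0]
4 x [0, 0, 0, 0, 0, 0, 0]
-> (0, 0.4469, -0.1053, 0.14, 78, 10)
[[0, 0.0, 0.0, -8.3, 0, 0, 0.0], [0, 0.0, 0.0, -8.3, 0, 0, 0.0], [0, 0.0, 0.0, -8.3, 0, 0, 0.0]]
3 x [0, 0, 0, 0, 0, 0, 0]
rows 18
```

Emit:
move_arm(deltas=[[1, 4.6, 23.1, 20, 0, 0, -1.9], [1, 3.8, 23.2, 20, 0, 0, -1.9], [1, 3, 23.4, 20, 0, 0, -1.9], [1, 2.2, 23.4, 20, 0, 0, -1.9], [1, 0, 0, 21.7, 0, 0, 0], [1, 0, 0, 21.7, 0, 0, 0], [1, 0, 0, 21.7, 0, 0, 0], [1, 0, 0, 0, 0, 0, 0], [0, 0, 0, 0, 0, 0, 0], [0, 0, 0, 0, 0, 0, 0]])

```text
clock: 4.13
eef_pos: [0.4478, -0.1052, 0.1162]
tool_rot: [0.104, 0.995, -0.0, 0.001]
ft_force: [-0.1, 0.8, 0.1]
grip_width: 0.064
grasp_force: 0.0
```

Emit:
move_arm(deltas=[[0, 0, 0, 0, 0, 0, 0], [0, 0, 0, 0, 0, 0, 0], [0, 0, 0, 0, 0, 0, 0], [0, 0, 0, -8.3, 0, 0, 0], [0, 0, 0, -8.3, 0, 0, 0], [0, 0, 0, -8.3, 0, 0, 0], [0, 0, 0, 0, 0, 0, 0], [0, 0, 0, 0, 0, 0, 0], [0, 0, 0, 0, 0, 0, 0]])

```text
clock: 4.88
eef_pos: [0.447, -0.1059, 0.1399]
tool_rot: [0.104, 0.995, -0.0, -0.0]
ft_force: [-1.3, -1.4, -0.2]
grip_width: 0.0574
grasp_force: 63.8
```

```bash
python3 - <<'E'
from h import *
from workcell import bot
F=[]
for i in range(5): bot.camera("wrist");F.append(bot.get_obs()["ft_force"])
print(np.mean(F,0),np.std(F,0),bot.get_obs()["clock"])
plan([(0,.445,-.09,.215,78),(0,.4444,.1236,.215,94.2,30),(0,.4444,.1236,.1165,94.2,22),(0,1),(1,4)])
E
```

```text
[ 0.0336113  -0.37620798 -1.37378571] [0.47069554 0.2989022  0.19760076] 5.1333
-> (0, 0.445, -0.09, 0.215, 78)
[[0, 1.7, 5.0, -25.2, 0, 0, 0.01], [0, 1.7, 5.0, -25.2, 0, 0, 0.01], [0, 1.7, 5.0, -25.2, 0, 0, 0.01]]
-> (0, 0.4444, 0.1236, 0.215, 94.2, 30)
[[0, 5.6, 26.1, 0.0, 0, 0, -2.03], [0, 4.7, 26.3, 0.0, 0, 0, -2.03], [0, 3.8, 26.4, 0.0, 0, 0, -2.03], [0, 2.8, 26.5, 0.0, 0, 0, -2.03], [0, 1.9, 26.6, 0.0, 0, 0, -2.03], [0, 0.9, 26.7, 0.0, 0, 0, -2.03], [0, 0.0, 26.7, 0.0, 0, 0, -2.03], [0, -0.9, 26.7, 0.0, 0, 0, -2.03]]
-> (0, 0.4444, 0.1236, 0.1165, 94.2, 22)
[[0, 0.0, 0.0, 19.7, 0, 0, 0.0], [0, 0.0, 0.0, 19.7, 0, 0, 0.0], [0, 0.0, 0.0, 19.7, 0, 0, 0.0], [0, 0.0, 0.0, 19.7, 0, 0, 0.0], [0, 0.0, 0.0, 19.7, 0, 0, 0.0]]
1 x [0, 0, 0, 0, 0, 0, 0]
4 x [1, 0, 0, 0, 0, 0, 0]
rows 21
```

About -1.4 N on the arm, so this carton (at the P4 position) is empty. It goes to the tray.

Emit:
move_arm(deltas=[[0, 1.7, 5, -25.2, 0, 0, 0], [0, 1.7, 5, -25.2, 0, 0, 0], [0, 1.7, 5, -25.2, 0, 0, 0], [0, 5.6, 26.1, 0, 0, 0, -2.03], [0, 4.7, 26.3, 0, 0, 0, -2.03], [0, 3.8, 26.4, 0, 0, 0, -2.03], [0, 2.8, 26.5, 0, 0, 0, -2.03], [0, 1.9, 26.6, 0, 0, 0, -2.03], [0, 0.9, 26.7, 0, 0, 0, -2.03], [0, 0, 26.7, 0, 0, 0, -2.03]])

```text
clock: 5.97
eef_pos: [0.4444, 0.098, 0.2153]
tool_rot: [-0.02, 1.0, -0.0, -0.0]
ft_force: [0.3, -0.4, -1.7]
grip_width: 0.0574
grasp_force: 64.2
```

Emit:
move_arm(deltas=[[0, -0.9, 26.7, 0, 0, 0, -2.03], [0, 0, 0, 25, 0, 0, 0], [0, 0, 0, 25, 0, 0, 0], [0, 0, 0, 25, 0, 0, 0], [0, 0, 0, 14, 0, 0, 0], [0, 0, 0, 6, 0, 0, 0], [0, 0, 0, 0, 0, 0, 0], [0, 0, 0, 0, 0, 0, 0]])

```text
clock: 6.63
eef_pos: [0.4449, 0.1235, 0.1208]
tool_rot: [-0.037, 0.999, 0.0, 0.0]
ft_force: [-0.9, -0.7, -0.6]
grip_width: 0.0575
grasp_force: 64.8
```

Emit:
move_arm(deltas=[[0, 0, 0, 4, 0, 0, 0], [0, 0, 0, 0, 0, 0, 0], [1, 0, 0, 0, 0, 0, 0], [1, 0, 0, 0, 0, 0, 0], [1, 0, 0, 0, 0, 0, 0], [1, 0, 0, 0, 0, 0, 0], [1, 0, 12, -1, 0, 0, 0], [1, 0, 12, -2, 0, 0, 0], [1, 0, 12, -3, 0, 0, 0], [1, 0, 12, -3, 0, 0, 0]])

```text
clock: 7.47
eef_pos: [0.441, 0.172, 0.1258]
tool_rot: [-0.037, 0.999, 0.0, 0.0]
ft_force: [-0.2, -0.4, -0.7]
grip_width: 0.0853
grasp_force: 0.0
```

Emit:
move_arm(deltas=[[1, 0, 12, -3, 0, 0, 0], [1, 0, 12, -4, 0, 0, 0], [1, 0, 13, -4, 0, 0, 0], [1, 0, 5, -15, 0, 0, 0], [1, 0, 0, -30, 0, 0, 0], [1, 0, 0, -30, 0, 0, 0], [1, 0, 0, 0, 0, 0, 0]])

```text
clock: 8.05
eef_pos: [0.4408, 0.2157, 0.2177]
tool_rot: [-0.038, 0.999, 0.002, 0.005]
ft_force: [0.7, -0.1, 1.5]
grip_width: 0.0854
grasp_force: 0.0
```

```bash
python3 - <<'E'
from h import *
from workcell import bot
im=bot.camera("top")[120:420,110:510];cv2.imwrite("pics/t2.png",cv2.resize(im,(600,450)))
print(np.round(pose(),4),bot.get_obs()["clock"])
plan([(1,.52,.05,.215,67),(1,.5444,.0313,.18,67),(1,.5444,.0313,.115,67,22),(1,1),(0,4),(0,.5444,.0313,.14,67,10),(0,3)])
E
```

```text
[ 0.44    0.2152  0.2152 94.3106] 8.1
-> (1, 0.52, 0.05, 0.215, 67)
[[1, -11.2, -28.4, 0.0, 0, 0, 4.55], [1, -13.5, -27.5, 0.0, 0, 0, 4.55], [1, -15.6, -26.3, 0.0, 0, 0, 4.55], [1, -17.6, -25.0, 0.0, 0, 0, 4.55], [1, -19.6, -23.5, 0.0, 0, 0, 4.55], [1, -21.4, -21.9, 0.0, 0, 0, 4.55]]
-> (1, 0.5444, 0.0313, 0.18, 67)
[[1, -14.9, -3.8, 17.5, 0, 0, 0.0], [1, -14.9, -3.8, 17.5, 0, 0, 0.0]]
-> (1, 0.5444, 0.0313, 0.115, 67, 22)
[[1, 0.0, 0.0, 21.7, 0, 0, 0.0], [1, 0.0, 0.0, 21.7, 0, 0, 0.0], [1, 0.0, 0.0, 21.7, 0, 0, 0.0]]
1 x [1, 0, 0, 0, 0, 0, 0]
4 x [0, 0, 0, 0, 0, 0, 0]
-> (0, 0.5444, 0.0313, 0.14, 67, 10)
[[0, 0.0, 0.0, -8.3, 0, 0, 0.0], [0, 0.0, 0.0, -8.3, 0, 0, 0.0], [0, 0.0, 0.0, -8.3, 0, 0, 0.0]]
3 x [0, 0, 0, 0, 0, 0, 0]
rows 22
```

View pics/t2.png

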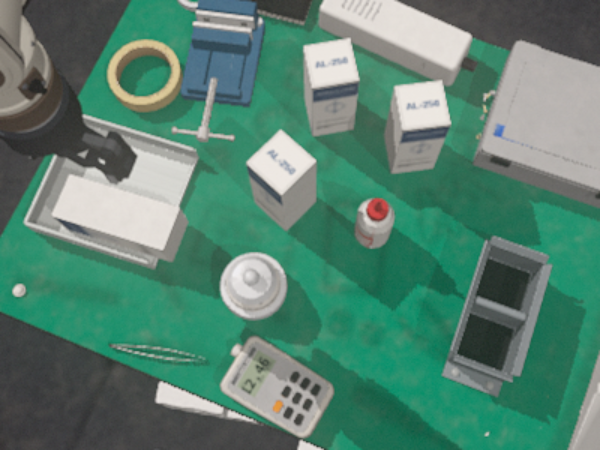

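The carton lies in the tray along its near side (about (115,215)); bottle and sensor head haven't moved. Next is P3.

Emit:
move_arm(deltas=[[1, -11.2, -28.4, 0, 0, 0, 4.55], [1, -13.5, -27.5, 0, 0, 0, 4.55], [1, -15.6, -26.3, 0, 0, 0, 4.55], [1, -17.6, -25, 0, 0, 0, 4.55], [1, -19.6, -23.5, 0, 0, 0, 4.55], [1, -21.4, -21.9, 0, 0, 0, 4.55], [1, -14.9, -3.8, 17.5, 0, 0, 0], [1, -14.9, -3.8, 17.5, 0, 0, 0], [1, 0, 0, 22, 0, 0, 0], [1, 0, 0, 22, 0, 0, 0]])

```text
clock: 8.93
eef_pos: [0.5427, 0.0289, 0.1308]
tool_rot: [0.201, 0.98, -0.0, -0.0]
ft_force: [-1.0, 0.3, 0.4]
grip_width: 0.0856
grasp_force: 0.0
```

Emit:
move_arm(deltas=[[1, 0, 0, 21, 0, 0, 0], [1, 0, 0, 0, 0, 0, 0], [0, 0, 0, 0, 0, 0, 0], [0, 0, 0, 0, 0, 0, 0], [0, 0, 0, 0, 0, 0, 0], [0, 0, 0, 0, 0, 0, 0], [0, 0, 0, 0, 0, 0, 0]])

```text
clock: 9.52
eef_pos: [0.5437, 0.0299, 0.1131]
tool_rot: [0.2, 0.98, 0.001, 0.002]
ft_force: [0.1, 1.3, 2.1]
grip_width: 0.0577
grasp_force: 65.7
```

Emit:
move_arm(deltas=[[0, 0, 0, -8.3, 0, 0, 0], [0, 0, 0, -8.3, 0, 0, 0], [0, 0, 0, -8.3, 0, 0, 0], [0, 0, 0, 0, 0, 0, 0], [0, 0, 0, 0, 0, 0, 0], [0, 0, 0, 0, 0, 0, 0], [0, 0, 0, 0, 0, 0, 0]])

```text
clock: 10.1
eef_pos: [0.5418, 0.0292, 0.1359]
tool_rot: [0.2, 0.98, -0.0, -0.001]
ft_force: [0.5, 1.2, -5.0]
grip_width: 0.0576
grasp_force: 65.8
```

```bash
python3 - <<'E'
from h import *
plan([(0,.52,.02,.23,67,38),(0,.46,-.09,.24,80),(0,.465,-.2625,.19,92),(0,2)])
E
```

```text
-> (0, 0.52, 0.02, 0.23, 67, 38)
[[0, 5.5, -5.7, -31.4, 0, 0, -0.02], [0, 5.5, -5.7, -31.4, 0, 0, -0.02], [0, 5.5, -5.7, -31.4, 0, 0, -0.02]]
-> (0, 0.46, -0.09, 0.24, 80)
[[0, 3.1, -31.2, -2.5, 0, 0, -3.25], [0, 4.8, -31.0, -2.5, 0, 0, -3.25], [0, 6.6, -30.6, -2.5, 0, 0, -3.25], [0, 8.3, -30.2, -2.5, 0, 0, -3.25]]
-> (0, 0.465, -0.2625, 0.19, 92)
[[0, -5.8, -28.2, 8.3, 0, 0, -2.0], [0, -4.8, -28.4, 8.3, 0, 0, -2.0], [0, -3.8, -28.5, 8.3, 0, 0, -2.0], [0, -2.8, -28.6, 8.3, 0, 0, -2.0], [0, -1.8, -28.7, 8.3, 0, 0, -2.0], [0, -0.8, -28.8, 8.3, 0, 0, -2.0]]
2 x [0, 0, 0, 0, 0, 0, 0]
rows 15
```

-5.0 N: P3 is full, so it goes to well_1.

Emit:
move_arm(deltas=[[0, 5.5, -5.7, -31.4, 0, 0, 0], [0, 5.5, -5.7, -31.4, 0, 0, 0], [0, 5.5, -5.7, -31.4, 0, 0, 0], [0, 3.1, -31.2, -2.5, 0, 0, -3.25], [0, 4.8, -31, -2.5, 0, 0, -3.25], [0, 6.6, -30.6, -2.5, 0, 0, -3.25], [0, 8.3, -30.2, -2.5, 0, 0, -3.25], [0, -5.8, -28.2, 8.3, 0, 0, -2], [0, -4.8, -28.4, 8.3, 0, 0, -2], [0, -3.8, -28.5, 8.3, 0, 0, -2]])

```text
clock: 10.93
eef_pos: [0.4621, -0.1775, 0.2155]
tool_rot: [0.034, 0.999, -0.0, 0.0]
ft_force: [1.4, 1.0, -4.9]
grip_width: 0.0575
grasp_force: 69.4
```

Emit:
move_arm(deltas=[[0, -2.8, -28.6, 8.3, 0, 0, -2], [0, -1.8, -28.7, 8.3, 0, 0, -2], [0, -0.8, -28.8, 8.3, 0, 0, -2], [0, 0, 0, 0, 0, 0, 0], [0, 0, 0, 0, 0, 0, 0]])

```text
clock: 11.35
eef_pos: [0.4639, -0.2636, 0.1893]
tool_rot: [-0.015, 1.0, 0.001, -0.001]
ft_force: [0.3, -0.4, -5.5]
grip_width: 0.0575
grasp_force: 69.3
```

```bash
python3 - <<'E'
from h import *
from workcell import bot
im=bot.camera("wrist");cv2.imwrite("pics/w3.png",im)
print(np.round(pose(),4),bot.get_obs()["clock"])
plan([(0,.465,-.2625,.17,92)])
E
```

```text
[ 0.4642 -0.2627  0.1898 91.8579] 11.4
-> (0, 0.465, -0.2625, 0.17, 92)
[[0, -0.8, 0.1, 19.8, 0, 0, -0.14]]
rows 1
```

View pics/w3.png

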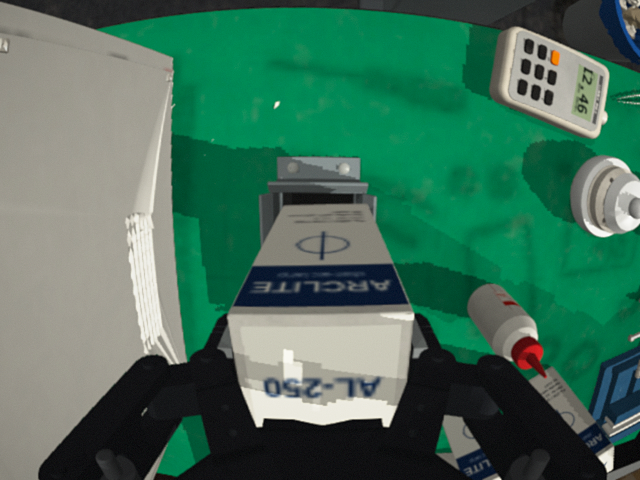

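The held carton's lower -x edge (row about 205, columns 280-366) is centred in the stand walls (262-377). I'll lower it gently.

Emit:
move_arm(deltas=[[0, -0.8, 0, 6, 0, 0, 0], [0, 0, 0, 8, 0, 0, 0], [0, 0, 0, 8, 0, 0, 0], [0, 0, 0, 8, 0, 0, 0], [0, 0, 0, 8, 0, 0, 0], [0, 0, 0, 0, 0, 0, 0]])

```text
clock: 11.9
eef_pos: [0.4668, -0.2652, 0.1541]
tool_rot: [-0.017, 1.0, -0.004, 0.002]
ft_force: [0.6, -5.7, -1.1]
grip_width: 0.0574
grasp_force: 64.9
```

Emit:
move_arm(deltas=[[0, 0, 0, 8, 0, 0, 0], [0, 0, 0, 8, 0, 0, 0], [0, 0, 0, 7, 0, 0, 0], [0, 0, 0, 3, 0, 0, 0], [0, 0, 0, 3, 0, 0, 0], [0, 0, 0, 2, 0, 0, 0], [0, 0, 0, 0, 0, 0, 0]])

```text
clock: 12.48
eef_pos: [0.4669, -0.2653, 0.1225]
tool_rot: [-0.017, 1.0, -0.004, 0.001]
ft_force: [1.9, -7.2, -4.5]
grip_width: 0.0573
grasp_force: 64.6
```

Emit:
move_arm(deltas=[[0, 0, -1.5, 2, 0, 0, 0], [0, 0, -1, 2, 0, 0, 0], [0, 0, 0, 1, 0, 0, 0], [0, 0, 0, 0, 0, 0, 0]])

```text
clock: 12.82
eef_pos: [0.4668, -0.266, 0.1187]
tool_rot: [-0.017, 1.0, -0.002, 0.001]
ft_force: [-1.6, -3.3, 5.9]
grip_width: 0.0577
grasp_force: 65.7
```

```bash
python3 - <<'E'
from h import *
from workcell import bot
print(np.round(bot.get_obs()["joint_pos"],2))
plan([(1,4),(1,.467,-.264,.185,92,25),(1,.6716,-.0957,.18,117),(1,.6716,-.0957,.115,117,22),(1,1),(0,4)])
E
```

```text
[-0.52  0.39 -0.11  1.07 -0.   -0.55]
4 x [1, 0, 0, 0, 0, 0, 0]
-> (1, 0.467, -0.264, 0.185, 92, 25)
[[1, -0.1, 0.7, -22.1, 0, 0, -0.01], [1, -0.1, 0.7, -22.1, 0, 0, -0.01], [1, -0.1, 0.7, -22.1, 0, 0, -0.01]]
-> (1, 0.6716, -0.0957, 0.18, 117)
[[1, -26.3, 20.1, 0.6, 0, 0, -3.12], [1, -27.4, 18.7, 0.6, 0, 0, -3.12], [1, -28.3, 17.1, 0.6, 0, 0, -3.12], [1, -29.2, 15.6, 0.6, 0, 0, -3.12], [1, -30.0, 14.0, 0.6, 0, 0, -3.12], [1, -30.7, 12.3, 0.6, 0, 0, -3.12], [1, -31.4, 10.6, 0.6, 0, 0, -3.12], [1, -31.9, 8.9, 0.6, 0, 0, -3.12]]
-> (1, 0.6716, -0.0957, 0.115, 117, 22)
[[1, 0.0, 0.0, 21.7, 0, 0, 0.0], [1, 0.0, 0.0, 21.7, 0, 0, 0.0], [1, 0.0, 0.0, 21.7, 0, 0, 0.0]]
1 x [1, 0, 0, 0, 0, 0, 0]
4 x [0, 0, 0, 0, 0, 0, 0]
rows 23
```

Emit:
move_arm(deltas=[[1, 0, 0, 0, 0, 0, 0], [1, 0, 0, 0, 0, 0, 0], [1, 0, 0, 0, 0, 0, 0], [1, 0, 0, 0, 0, 0, 0], [1, 0, 0.7, -22, 0, 0, 0], [1, 0, 0.7, -22, 0, 0, 0], [1, 0, 0.7, -22, 0, 0, 0], [1, -26.3, 20.1, 0.6, 0, 0, -3.12], [1, -27.4, 18.7, 0.6, 0, 0, -3.12], [1, -28.3, 17.1, 0.6, 0, 0, -3.12]])

```text
clock: 13.65
eef_pos: [0.5435, -0.1994, 0.1816]
tool_rot: [-0.099, 0.995, -0.0, 0.001]
ft_force: [-0.2, -0.8, -0.6]
grip_width: 0.0851
grasp_force: 0.0
```

Emit:
move_arm(deltas=[[1, -29.2, 15.6, 0.6, 0, 0, -3.12], [1, -30, 14, 0.6, 0, 0, -3.12], [1, -30.7, 12.3, 0.6, 0, 0, -3.12], [1, -31.4, 10.6, 0.6, 0, 0, -3.12], [1, -31.9, 8.9, 0.6, 0, 0, -3.12], [1, 0, 0, 0, 0, 0, 0]])

```text
clock: 14.15
eef_pos: [0.674, -0.0896, 0.1757]
tool_rot: [-0.237, 0.972, 0.001, 0.001]
ft_force: [-0.9, 0.3, 0.6]
grip_width: 0.0856
grasp_force: 0.0
```

```bash
python3 - <<'E'
from h import *
from workcell import bot
print(np.round(pose(),4),bot.get_obs()["clock"])
im=bot.camera("top")[120:420,110:510];cv2.imwrite("pics/t3.png",cv2.resize(im,(600,450)))
plan([(1,.6716,-.0957,.18,117),(1,.6716,-.0957,.115,117,22),(1,1),(0,4)])
E
```

```text
[ 6.740000e-01 -8.960000e-02  1.757000e-01  1.173611e+02] 14.15
-> (1, 0.6716, -0.0957, 0.18, 117)
[[1, 2.2, -3.4, -4.1, 0, 0, 0.18]]
-> (1, 0.6716, -0.0957, 0.115, 117, 22)
[[1, 0.0, 0.0, 21.7, 0, 0, 0.0], [1, 0.0, 0.0, 21.7, 0, 0, 0.0], [1, 0.0, 0.0, 21.7, 0, 0, 0.0]]
1 x [1, 0, 0, 0, 0, 0, 0]
4 x [0, 0, 0, 0, 0, 0, 0]
rows 9
```

View pics/t3.png

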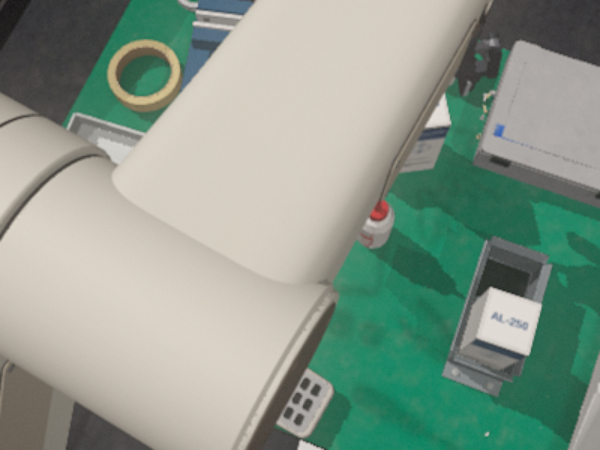

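The first full carton sits upright in the well (about (500,330)). Now P2.

Emit:
move_arm(deltas=[[1, 2.2, -3.4, 0, 0, 0, 0], [1, 0, 0, 20, 0, 0, 0], [1, 0, 0, 20, 0, 0, 0], [1, 0, 0, 20, 0, 0, 0], [1, 0, 0, 0, 0, 0, 0], [0, 0, 0, 0, 0, 0, 0], [0, 0, 0, 0, 0, 0, 0], [0, 0, 0, 0, 0, 0, 0], [0, 0, 0, 0, 0, 0, 0], [0, 0, 0, 0, 0, 0, 0]])

```text
clock: 15.03
eef_pos: [0.6712, -0.0993, 0.1203]
tool_rot: [-0.233, 0.973, -0.001, 0.002]
ft_force: [-0.8, 0.4, 4.4]
grip_width: 0.0575
grasp_force: 63.1
```

Emit:
move_arm(deltas=[[0, 0, 0, -8.3, 0, 0, 0], [0, 0, 0, -8.3, 0, 0, 0], [0, 0, 0, -8.3, 0, 0, 0], [0, 0, 0, 0, 0, 0, 0], [0, 0, 0, 0, 0, 0, 0], [0, 0, 0, 0, 0, 0, 0], [0, 0, 0, 0, 0, 0, 0]])

```text
clock: 15.62
eef_pos: [0.6697, -0.0988, 0.1423]
tool_rot: [-0.233, 0.973, 0.0, -0.001]
ft_force: [0.4, 0.1, -0.5]
grip_width: 0.0579
grasp_force: 63.2
```

```bash
python3 - <<'E'
from h import *
from workcell import bot
F=[]
for i in range(3): bot.camera("wrist");F.append(bot.get_obs()["ft_force"])
print(np.mean(F,0),bot.get_obs()["clock"])
plan([(0,.66,-.09,.23,117),(0,.595,-.03,.24,110),(0,.5182,.129,.22,94.2),(0,1),(0,.5182,.129,.122,94.2,22)])
E
```

```text
[-0.36226323  0.03435585 -0.67283658] 15.7667
-> (0, 0.66, -0.09, 0.23, 117)
[[0, 1.6, 4.1, -29.2, 0, 0, -0.03], [0, 1.6, 4.1, -29.2, 0, 0, -0.03], [0, 1.6, 4.1, -29.2, 0, 0, -0.03]]
-> (0, 0.595, -0.03, 0.24, 110)
[[0, 10.2, 27.7, -3.3, 0, 0, 2.33], [0, 11.3, 27.2, -3.3, 0, 0, 2.33], [0, 12.4, 26.7, -3.3, 0, 0, 2.33]]
-> (0, 0.5182, 0.129, 0.22, 94.2)
[[0, 3.0, 29.3, 3.3, 0, 0, 2.63], [0, 4.3, 29.1, 3.3, 0, 0, 2.63], [0, 5.6, 28.9, 3.3, 0, 0, 2.63], [0, 7.0, 28.6, 3.3, 0, 0, 2.63], [0, 8.3, 28.2, 3.3, 0, 0, 2.63], [0, 9.6, 27.8, 3.3, 0, 0, 2.63]]
1 x [0, 0, 0, 0, 0, 0, 0]
-> (0, 0.5182, 0.129, 0.122, 94.2, 22)
[[0, 0.0, 0.0, 19.6, 0, 0, 0.0], [0, 0.0, 0.0, 19.6, 0, 0, 0.0], [0, 0.0, 0.0, 19.6, 0, 0, 0.0], [0, 0.0, 0.0, 19.6, 0, 0, 0.0], [0, 0.0, 0.0, 19.6, 0, 0, 0.0]]
rows 18
```

Empty (-0.7 N). It goes to the tray's other half.

Emit:
move_arm(deltas=[[0, 1.6, 4.1, -29, 0, 0, 0], [0, 1.6, 4.1, -29, 0, 0, 0], [0, 1.6, 4.1, -29, 0, 0, 0], [0, 10.2, 27.7, -3.3, 0, 0, 2.33], [0, 11.3, 27.2, -3.3, 0, 0, 2.33], [0, 12.4, 26.7, -3.3, 0, 0, 2.33], [0, 3, 29.3, 3.3, 0, 0, 2.63], [0, 4.3, 29.1, 3.3, 0, 0, 2.63], [0, 5.6, 28.9, 3.3, 0, 0, 2.63], [0, 7, 28.6, 3.3, 0, 0, 2.63]])

```text
clock: 16.6
eef_pos: [0.5434, 0.0772, 0.2265]
tool_rot: [-0.081, 0.997, 0.0, 0.0]
ft_force: [0.4, -0.2, -0.9]
grip_width: 0.0579
grasp_force: 63.6
```

Emit:
move_arm(deltas=[[0, 8.3, 28.2, 3.3, 0, 0, 2.63], [0, 9.6, 27.8, 3.3, 0, 0, 2.63], [0, 0, 0, 0, 0, 0, 0], [0, 0, 0, 25, 0, 0, 0], [0, 0, 0, 25, 0, 0, 0], [0, 0, 0, 25, 0, 0, 0], [0, 0, 0, 15, 0, 0, 0], [0, 0, 0, 0, 0, 0, 0], [0, 0, 0, 0, 0, 0, 0]])

```text
clock: 17.35
eef_pos: [0.5183, 0.1286, 0.1295]
tool_rot: [-0.036, 0.999, -0.0, -0.001]
ft_force: [-0.5, -0.1, 0.2]
grip_width: 0.058
grasp_force: 64.2
```

Emit:
move_arm(deltas=[[0, 0, 0, 5, 0, 0, 0], [0, 0, 0, 3, 0, 0, 0], [0, 0, 0, 0, 0, 0, 0], [1, 0, 0, 0, 0, 0, 0], [1, 0, 0, 0, 0, 0, 0], [1, 0, 0, 0, 0, 0, 0], [1, 0, 0, 0, 0, 0, 0], [1, 0, 12, -1, 0, 0, 0], [1, 0, 12, -2, 0, 0, 0], [1, 0, 12, -2, 0, 0, 0]])

```text
clock: 18.18
eef_pos: [0.5159, 0.1662, 0.127]
tool_rot: [-0.036, 0.999, 0.0, -0.0]
ft_force: [-0.2, 0.5, 0.0]
grip_width: 0.0857
grasp_force: 0.1
```

Emit:
move_arm(deltas=[[1, 0, 12, -2, 0, 0, 0], [1, 0, 12, -3, 0, 0, 0], [1, 0, 12, -4, 0, 0, 0], [1, 0, 13, -4, 0, 0, 0], [1, 0, 5, -15, 0, 0, 0], [1, 0, 0, -30, 0, 0, 0], [1, 0, 0, -30, 0, 0, 0], [1, 0, 0, 0, 0, 0, 0]])

```text
clock: 18.85
eef_pos: [0.5151, 0.2214, 0.2219]
tool_rot: [-0.037, 0.999, 0.002, 0.005]
ft_force: [1.5, 1.4, 0.6]
grip_width: 0.0854
grasp_force: 0.0
```

```bash
python3 - <<'E'
from h import *
print(np.round(pose(),4))
plan([(1,.66,.06,.2,122),(1,.683,.0245,.18,122),(1,1)])
E
```

```text
[ 0.5151  0.2214  0.2219 94.2085]
-> (1, 0.66, 0.06, 0.2, 122)
[[1, -19.0, -24.5, 3.1, 0, 0, -3.97], [1, -17.2, -25.8, 3.1, 0, 0, -3.97], [1, -15.4, -26.9, 3.1, 0, 0, -3.97], [1, -13.5, -27.9, 3.1, 0, 0, -3.97], [1, -11.5, -28.8, 3.1, 0, 0, -3.97], [1, -9.5, -29.5, 3.1, 0, 0, -3.97], [1, -7.4, -30.1, 3.1, 0, 0, -3.97]]
-> (1, 0.683, 0.0245, 0.18, 122)
[[1, -0.3, -21.1, 10.0, 0, 0, 0.0], [1, -0.3, -21.1, 10.0, 0, 0, 0.0]]
1 x [1, 0, 0, 0, 0, 0, 0]
rows 10
```

Emit:
move_arm(deltas=[[1, -19, -24.5, 3.1, 0, 0, -3.97], [1, -17.2, -25.8, 3.1, 0, 0, -3.97], [1, -15.4, -26.9, 3.1, 0, 0, -3.97], [1, -13.5, -27.9, 3.1, 0, 0, -3.97], [1, -11.5, -28.8, 3.1, 0, 0, -3.97], [1, -9.5, -29.5, 3.1, 0, 0, -3.97], [1, -7.4, -30.1, 3.1, 0, 0, -3.97], [1, -0.3, -21, 10, 0, 0, 0], [1, -0.3, -21, 10, 0, 0, 0], [1, 0, 0, 0, 0, 0, 0]])

```text
clock: 19.68
eef_pos: [0.6805, 0.0187, 0.1702]
tool_rot: [-0.273, 0.962, -0.0, -0.002]
ft_force: [-0.7, -0.9, -0.7]
grip_width: 0.0852
grasp_force: 0.0
```

```bash
python3 - <<'E'
from h import *
from workcell import bot
print(np.round(pose(),4),bot.get_obs()["clock"])
im=bot.camera("scene")[140:410,140:500];cv2.imwrite("pics/s4.png",cv2.resize(im,(600,450)))
plan([(1,.683,.0245,.18,122),(1,.683,.0245,.115,122,22)])
E
```

```text
[6.805000e-01 1.870000e-02 1.702000e-01 1.216918e+02] 19.6833
-> (1, 0.683, 0.0245, 0.18, 122)
[[1, -4.8, 1.6, -8.8, 0, 0, -0.23]]
-> (1, 0.683, 0.0245, 0.115, 122, 22)
[[1, 0.0, 0.0, 21.7, 0, 0, 0.0], [1, 0.0, 0.0, 21.7, 0, 0, 0.0], [1, 0.0, 0.0, 21.7, 0, 0, 0.0]]
rows 4
```

View pics/s4.png

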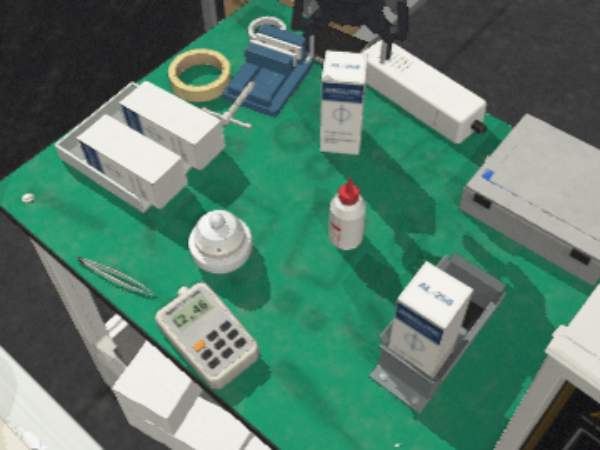

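Both empties lie in the tray (about (130,160) and (175,120)) and the well_1 carton is upright. Now the last one, P1.

Emit:
move_arm(deltas=[[1, -4.8, 1.6, 0, 0, 0, 0], [1, 0, 0, 18, 0, 0, 0], [1, 0, 0, 18, 0, 0, 0], [1, 0, 0, 18, 0, 0, 0], [1, 0, 0, 0, 0, 0, 0], [0, 0, 0, 0, 0, 0, 0], [0, 0, 0, 0, 0, 0, 0], [0, 0, 0, 0, 0, 0, 0], [0, 0, 0, 0, 0, 0, 0], [0, 0, 0, 0, 0, 0, 0]])

```text
clock: 20.57
eef_pos: [0.6845, 0.0262, 0.1218]
tool_rot: [-0.275, 0.961, -0.0, 0.002]
ft_force: [0.5, -0.3, 4.4]
grip_width: 0.0573
grasp_force: 66.7
```

Emit:
move_arm(deltas=[[0, 0, 0, -8.3, 0, 0, 0], [0, 0, 0, -8.3, 0, 0, 0], [0, 0, 0, -8.3, 0, 0, 0], [0, 0, 0, 0, 0, 0, 0], [0, 0, 0, 0, 0, 0, 0], [0, 0, 0, 0, 0, 0, 0]])

```text
clock: 21.07
eef_pos: [0.6826, 0.0257, 0.1437]
tool_rot: [-0.275, 0.961, 0.0, -0.001]
ft_force: [0.0, 0.1, -5.2]
grip_width: 0.0572
grasp_force: 65.8
```

```bash
python3 - <<'E'
from h import *
print(np.round(pose(),4))
plan([(0,.66,0,.2,122),(0,.64,-.13,.2,110),(0,.5435,-.2645,.195,92),(0,2)])
E
```

```text
[6.826000e-01 2.570000e-02 1.437000e-01 1.219316e+02]
-> (0, 0.66, 0, 0.2, 122)
[[0, 16.4, -4.9, -28.2, 0, 0, -0.03], [0, 16.4, -4.9, -28.2, 0, 0, -0.03]]
-> (0, 0.64, -0.13, 0.2, 110)
[[0, 21.5, -24.9, 0.0, 0, 0, 3.0], [0, 20.1, -26.0, 0.0, 0, 0, 3.0], [0, 18.7, -27.0, 0.0, 0, 0, 3.0], [0, 17.3, -28.0, 0.0, 0, 0, 3.0]]
-> (0, 0.5435, -0.2645, 0.195, 92)
[[0, 27.3, -18.7, 1.0, 0, 0, 3.6], [0, 26.1, -20.4, 1.0, 0, 0, 3.6], [0, 24.8, -22.0, 1.0, 0, 0, 3.6], [0, 23.4, -23.5, 1.0, 0, 0, 3.6], [0, 21.8, -24.9, 1.0, 0, 0, 3.6]]
2 x [0, 0, 0, 0, 0, 0, 0]
rows 13
```

-5.2 N: full. It goes to well_2; I'll hover first and look.

Emit:
move_arm(deltas=[[0, 16.4, -4.9, -32, 0, 0, 0], [0, 16.4, -4.9, -32, 0, 0, 0], [0, 21.5, -24.9, 0, 0, 0, 3], [0, 20.1, -26, 0, 0, 0, 3], [0, 18.7, -27, 0, 0, 0, 3], [0, 17.3, -28, 0, 0, 0, 3], [0, 27.3, -18.7, 0, 0, 0, 3.6], [0, 26.1, -20.4, 0, 0, 0, 3.6], [0, 24.8, -22, 0, 0, 0, 3.6], [0, 23.4, -23.5, 0, 0, 0, 3.6]])

```text
clock: 21.9
eef_pos: [0.5613, -0.2386, 0.2073]
tool_rot: [-0.047, 0.999, 0.0, -0.001]
ft_force: [-0.0, -0.8, -5.2]
grip_width: 0.0576
grasp_force: 68.0
```

Emit:
move_arm(deltas=[[0, 21.8, -24.9, 0, 0, 0, 3.6], [0, 0, 0, 0, 0, 0, 0], [0, 0, 0, 0, 0, 0, 0]])

```text
clock: 22.15
eef_pos: [0.5419, -0.2661, 0.2078]
tool_rot: [-0.015, 1.0, 0.0, -0.001]
ft_force: [0.8, 0.1, -4.9]
grip_width: 0.057
grasp_force: 68.2
```

```bash
python3 - <<'E'
from h import *
from workcell import bot
im=bot.camera("wrist");print(np.round(pose(),4),bot.get_obs()["clock"])
cv2.imwrite("pics/w5.png",cv2.resize(im[130:380,190:470],(672,600),interpolation=cv2.INTER_CUBIC))
plan([(0,.5435,-.2645,.205,92)])
E
```

```text
[ 0.5428 -0.265   0.2078 91.8431] 22.2
-> (0, 0.5435, -0.2645, 0.205, 92)
[[0, -0.7, 0.5, 2.8, 0, 0, -0.16]]
rows 1
```

View pics/w5.png

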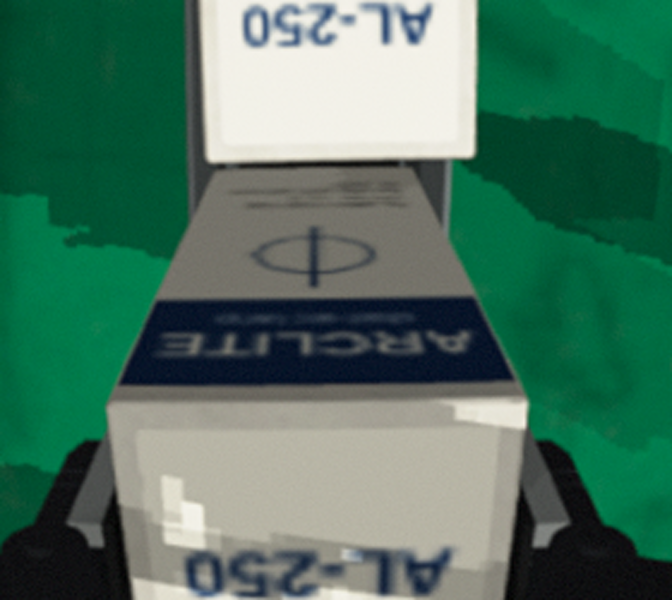

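```bash
python3 - <<'E'
from h import *
from workcell import bot
c=bot.calibration("wrist")
uv=np.array([(214,168),(413,168),(190,190),(450,190),(190,100),(207,161),(475,158)])/2.4+[190,130]
W=unfish(c,uv,[.086,.086,.063,.063,.063,.156,.156]);print(W.round(4).tolist())
print(W[:2].mean(0),W[2:4].mean(0),W[5:].mean(0))
E
```

```text
[[0.5169, -0.2957, 0.086], [0.5151, -0.2371, 0.086], [0.5294, -0.306, 0.063], [0.5267, -0.2218, 0.063], [0.5, -0.306, 0.063], [0.5002, -0.2895, 0.156], [0.4976, -0.232, 0.156]]
[ 0.51599646 -0.26636838  0.086     ] [ 0.52803064 -0.26391683  0.063     ] [ 0.49892783 -0.26076936  0.156     ]
```

Carton base centre is about (0.545,-0.266) against the well at about (0.543,-0.264), which is good enough. Lowering.

Emit:
move_arm(deltas=[[0, 0.8, 1, 10, 0, 0, 0], [0, 0, 0, 10, 0, 0, 0], [0, 0, 0, 8, 0, 0, 0], [0, 0, 0, 8, 0, 0, 0], [0, 0, 0, 8, 0, 0, 0], [0, 0, 0, 0, 0, 0, 0]])

```text
clock: 22.7
eef_pos: [0.5416, -0.2623, 0.1613]
tool_rot: [-0.017, 1.0, 0.001, -0.002]
ft_force: [-0.0, 0.1, -5.2]
grip_width: 0.057
grasp_force: 68.0
```

Emit:
move_arm(deltas=[[0, 0, 0, 8, 0, 0, 0], [0, 0, 0, 8, 0, 0, 0], [0, 0, 0, 8, 0, 0, 0], [0, 0, 0, 5, 0, 0, 0], [0, 0, 0, 2, 0, 0, 0], [0, 0, 0, 0, 0, 0, 0]])

```text
clock: 23.2
eef_pos: [0.5422, -0.2633, 0.1323]
tool_rot: [-0.017, 1.0, 0.0, -0.001]
ft_force: [-0.1, -0.4, -4.5]
grip_width: 0.0573
grasp_force: 68.2
```

No wall contact. Down to the floor.

Emit:
move_arm(deltas=[[0, 0, 0, 2, 0, 0, 0], [0, 0, 0, 2, 0, 0, 0], [0, 0, 0, 1, 0, 0, 0], [0, 0, 0, 0, 0, 0, 0]])

```text
clock: 23.53
eef_pos: [0.5427, -0.2634, 0.1282]
tool_rot: [-0.017, 1.0, 0.0, -0.0]
ft_force: [0.2, 0.1, -3.9]
grip_width: 0.0573
grasp_force: 68.2
```

Emit:
move_arm(deltas=[[0, 0, 0, 1.5, 0, 0, 0], [0, 0, 0, 0, 0, 0, 0], [0, 0, 0, 1.5, 0, 0, 0], [0, 0, 0, 0, 0, 0, 0]])

```text
clock: 23.87
eef_pos: [0.5431, -0.2636, 0.1278]
tool_rot: [-0.017, 1.0, -0.0, 0.001]
ft_force: [-3.5, 0.8, 8.5]
grip_width: 0.0568
grasp_force: 69.5
```

On the floor (+8.5 N). Release, rise and back away.

Emit:
move_arm(deltas=[[1, 0, 0, -1.5, 0, 0, 0], [1, 0, 0, 0, 0, 0, 0], [1, 0, 0, 0, 0, 0, 0], [1, 0, 0, 0, 0, 0, 0], [1, 0, 0, -22, 0, 0, 0], [1, 0, 0, -22, 0, 0, 0], [1, 0, 0, -30, 0, 0, 0], [1, 0, 0, -30, 0, 0, 0], [1, 25, 25, 0, 0, 0, 0], [1, 30, 25, 0, 0, 0, 0]])

```text
clock: 24.7
eef_pos: [0.4893, -0.2167, 0.2329]
tool_rot: [-0.016, 1.0, -0.002, 0.004]
ft_force: [-0.4, 0.6, 0.2]
grip_width: 0.0852
grasp_force: 0.0
```

Emit:
move_arm(deltas=[[1, 30, 25, 0, 0, 0, 0], [1, 30, 25, 0, 0, 0, 0], [1, 30, 25, 0, 0, 0, 0], [1, 20, 15, 0, 0, 0, 0], [1, 0, 0, 0, 0, 0, 0], [1, 0, 0, 0, 0, 0, 0]])

```text
clock: 25.2
eef_pos: [0.3726, -0.1286, 0.2312]
tool_rot: [-0.017, 1.0, -0.0, 0.001]
ft_force: [0.7, -0.7, -0.4]
grip_width: 0.0853
grasp_force: 0.0
```

```bash
python3 - <<'E'
from h import *
from workcell import bot
im=bot.camera("scene")[140:410,140:500];print(np.round(pose(),4),bot.get_obs()["clock"])
cv2.imwrite("pics/s6.png",cv2.resize(im,(720,540),interpolation=cv2.INTER_CUBIC))
E
```

```text
[ 0.3737 -0.1292  0.2313 91.9635] 25.25
```

View pics/s6.png

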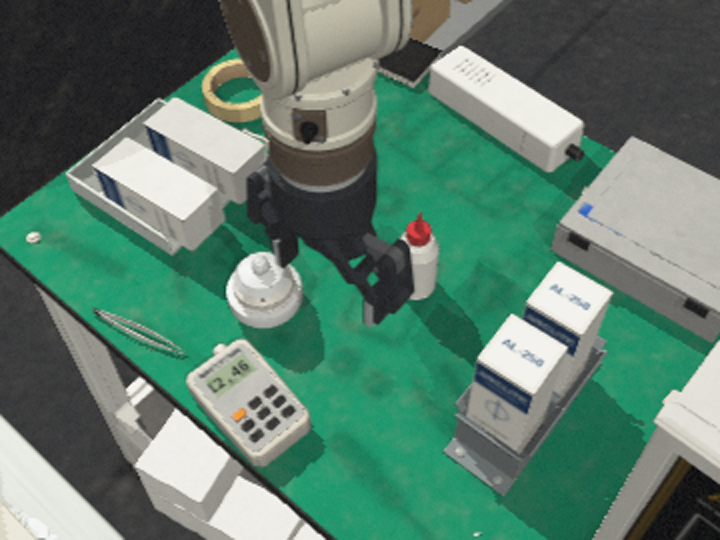

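Both full cartons stand in the wells and both empties lie in the tray. One quick numeric check of the tray before handing in.

```bash
python3 - <<'E'
from h import *
from workcell import bot
c=bot.calibration("top");bot.camera("top")
for d in bot.outline_of("carton_a","top"):
    m=d["pixels"];ys,xs=np.nonzero(m);w=unproj(c,[[xs.mean(),ys.mean()]],.04)[0]
    print(round(d["conf"],2),d["rect"],w.round(3),end=" ")
    if w[1]>.1:
        f=lambda p:-iou(c,box(p[0],p[1],p[2],.058,.15,.005,.063),m)
        p0=np.array([w[0],w[1],.074]);r=minimize(f,p0,method="Nelder-Mead",options=dict(initial_simplex=p0+np.vstack([np.zeros(3),np.diag([.005,.008,.05])]),maxiter=60))
        q=r.x[:2]-[.4726,.244];a=.0739;print("tray frame",(q[0]*np.cos(a)+q[1]*np.sin(a)).round(3),(-q[0]*np.sin(a)+q[1]*np.cos(a)).round(3),np.degrees(r.x[2]).round(1),r.fun.round(3))
    else:print()
E
```

```text
0.86 [440.8, 275.7, 40.1, 46.1] [ 0.567 -0.294  0.04 ] 
0.85 [414.6, 311.9, 59.4, 54.0] [ 0.479 -0.279  0.04 ] 
0.75 [160.1, 199.0, 90.3, 53.4] [0.52  0.215 0.04 ] tray frame 0.046 -0.033 4.9 -0.973
```

```bash
python3 - <<'E'
from h import *
from workcell import bot
c=bot.calibration("scene");bot.camera("scene")
for d in bot.outline_of("carton_a","scene"):
    m=d["pixels"];ys,xs=np.nonzero(m);w=unproj(c,[[xs.mean(),ys.mean()]],.04)[0]
    if w[1]>.1:
        f=lambda p:-iou(c,box(p[0],p[1],p[2],.058,.15,.005,.063),m)
        p0=np.array([w[0],w[1],.074]);r=minimize(f,p0,method="Nelder-Mead",options=dict(initial_simplex=p0+np.vstack([np.zeros(3),np.diag([.005,.008,.05])]),maxiter=60))
        q=r.x[:2]-[.4726,.244];a=.0739;print(d["conf"],"tray frame",(q[0]*np.cos(a)+q[1]*np.sin(a)).round(3),(-q[0]*np.sin(a)+q[1]*np.cos(a)).round(3),np.degrees(r.x[2]).round(1),r.fun.round(3))
E
```

```text
0.86 tray frame -0.036 -0.029 4.3 -0.965
0.7 tray frame 0.05 -0.026 3.2 -0.906
```

Both are within limits.

```bash
python3 -c "
from workcell import bot
print(bot.job_done())"
```

```text
the job is handed in; nothing more can be done
None
```

I handed the job in with the two full cartons upright in the stand's wells, the two empties lying in the tray, and the gripper open and clear; the last pictures show the bottle and sensor head apparently unmoved, but the hand-in gave no verdict.

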